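# Hold the sprung tool-chest lid just short of its balance point

### The job

I have just fitted new springs to the lid of the green steel tool chest and want to set its stay screw. Take the lid with a light grip by the black T-shaped pull on its front, lift it gently until it is about ten degrees past its balance point without letting it spring open, then ease it back and hold it about five to ten degrees below the balance point, where it would drop shut without you. Finish while still gripping the pull with the lid held still there, never swing, slam or wrench the lid, and leave everything else on the bench where it is.

Things in the scene. Friction and masses are not known exactly. Their poses are not given: they have to be found in the camera images.
- tool_chest: Green painted steel tool chest standing fixed on the bench, 190 deep (its x) x 400 wide (its y), rim 105 high, 135 high with the lid shut. Origin: centre of its underside, z up. Its front faces its own -x, roughly towards the robot; the lid is hinged along the top of the rear (+x) wall.
- lid_hinge (a point): Middle of the lid's hinge line; at x +97, y 0, z +105 mm in the chest's frame. The hinge line runs along the chest's y axis.
- lid (a joint): Lid angle in rad: 0 shut, grows as the front edge rises and goes back over the hinge, stop at 1.92. Steel shell 30 mm high, about 1.1 kg, torsion springs on the hinge rod. Balance point at 0.96 rad (55 degrees) open, give or take 2 degrees as its weight varies: below it the lid falls shut, above it the springs throw it open. In between it weighs little: at most 2 N at the pull.
- pull_grip (a point): Middle of the bar of the lid's T-pull: a 9 mm stem straight out of the middle of the lid's front face, across its end a black bar 20 mm in diameter, 44 mm long, parallel to the hinge, centred 44 mm out from the face. With the lid shut at x -141, y 0, z +120 mm in the chest's frame. Pinched over its ends it turns between the pads; 20 to 40 N of grip is plenty.
- grease_tin: Bystander: closed metal tin, 72 mm across, 85 high, standing to the left of the chest (its +y side); origin under its centre.
- screw_jar: Bystander: glass jar with a dark metal cap, 64 mm across, 90 high, to the right of the chest (its -y side); origin under its centre.
- screwdriver: Bystander: screwdriver 200 mm long with a wooden handle, lying on the bench in front of the chest, left of the pull.
- spanner: Bystander: steel spanner 180 mm long, lying on the bench in front of the chest, right of the pull.
- tape_roll: Bystander: grey roll of tape, 96 mm across, 25 high, lying at the front left of the chest.
- hammer: Bystander: hammer 290 mm long, lying far to the right.
- offcut: Bystander: wooden offcut 110 x 60 x 35 mm, lying far to the left.

How it is judged:
On the way:
1. the lid, held by its pull, has been raised past its balance point (at least 60 degrees open) (value of joint lid above 1.0472 rad and contact force between the fingers and lid above 2 N and distance between the grasp point and pull_grip below 0.035 m), for 0.2 s.
At the end, for the whole second after the job is handed in: The lid stands still (under 0.05 rad/s) between 41 and 51.5 degrees open (3.5 to 14 degrees below its 55 degree balance point), with the fingers still gripping the pull (more than 2 N of contact, the TCP within 35 mm of the middle of the pull's bar) (value of joint lid between 0.715585 and 0.898845 rad and velocity of joint lid between -0.05 and 0.05 rad/s and contact force between the fingers and lid above 2 N and distance between the grasp point and pull_grip below 0.035 m); the arm keeps its last pose, push and grip.
It fails at once if the lid springs on open (more than 75 degrees, 20 past the balance point) (value of joint lid above 1.309 rad).
It fails at once if the lid is swung or slammed (faster than 1 rad/s) (velocity of joint lid above 1 rad/s or velocity of joint lid below -1 rad/s).
It fails at once if the lid is handled roughly: over 140 N of finger force on the pull and lid (both fingers together, so 70 N each), or over 20 N from the rest of the arm (contact force between the fingers and lid above 140 N or contact force between the arm and lid above 20 N).
It fails at once if something else on the bench is moved by more than 25 mm (distance of any of grease_tin, screw_jar, screwdriver, spanner, tape_roll, hammer, offcut from where it was at the start of the episode above 0.025 m).
It also fails if it takes over 38 s, if anything falls off the work surface, if the arm or the gripper's body presses on something with over 40 N, if the wrist force passes 120 N, or if a joint passes its speed limit or range.

### The arm

A 6-joint arm with a two-finger parallel gripper is mounted at the origin on the work surface. World frame = base frame: x ahead of the robot, y to its left, z up, the work surface at z = 0. Lengths are in m, angles in rad, forces in N, time in s.
With the tool pointing down it reaches from about 0.35 to 0.775 m from the base axis. Payload 7.3 kg.
Tool frame: the origin (TCP) lies between the finger pads, 19 mm behind the fingertips; this is the grasp point; z points along the fingers, y is the direction in which the jaws open and shut (so a half turn about z gives the same grasp; the last joint's range is limited). The gripper opens to 92 mm and grips with 3 to 60 N. Pads are 19 mm wide; open, the fingers measure 130 mm over their backs; the gripper's body (75 mm by 190 mm) begins 47 mm behind the grasp point.
Start: joints at [1.096, 0.342, 1.524, -0, 1.275, -0.146], TCP at [0.17, 0.497, 0.246] pointing down, gripper open.
Joint ranges: [-2.53, 2.53], [-0.77, 2.02], [0.04, 2.7], [-1, 4.14], [0.28, 2.66], [-3.11, 3.11]. Speed limits (rad/s): [2.57, 2.57, 3.14, 3.14, 3.14, 3.14].

### API

Orientations are given as [roll, pitch, yaw] about the fixed x, y, z axes, in that order (R = Rz(yaw) Ry(pitch) Rx(roll)).
In Python, from cell import robot, eyes, finder gives the robot as it stands. The module is installed in compiled form; this text tells all that it offers.
- The arm moves only by the tool move_arm, never from a script. Its argument "motion" is a list of rows, each a list of 7 numbers: the closure in counts, from 0 (fully open) to 255 (shut), then the shift along the tool's x, y, z normalised to -1 to 1, where 1 is 0.02 m, then the turn, a rotation vector about the tool's x, y, z normalised to -1 to 1, where 1 is 6 degrees. In form: [[claw, x, y, z, ax, ay, az], ...]. A call has 1 to 12 rows; each row shifts and turns the commanded pose from where the row before left it, along the tool's axes as they then stand; what a row does not reach is not made up. A row lasts 1/8 s, in which the tool goes at most 62.5 mm and 10.7 degrees, less where a joint would pass 70% of its speed; a pose out of reach is approached as far as the arm can. A call with a number of a shift or a turn outside -1 to 1 is refused whole. A call with a gripper value outside its range is refused whole. The fingers move at their own pace and stop on an object; "newtons" is the grip in N (left out, the last holds). Time passes only in rows, so rows that do not move let the fingers close. It gives the time, the measured TCP pose, the force and the opening at its end, in the units of the state.
- robot.observe(): the state, without advancing time (a new reading comes with each control period).
- eyes.read_camera(name): name is "scene" or "top"; returns (picture, depth): 420x560x3 uint8, red, green, blue; 420x560 float32, m along the optical axis (not along the pixel's ray), 0 where there is no reading.
- eyes.calibration(name): a dict with "K" (3x3 intrinsics, pixels), "position" and "orientation" of the camera in the world. Camera axes: x right, y up, looking along -z (the intrinsics and any distortion apply to the point x, -y, -z); pixel columns grow to the right and rows downward; lengths in m; the calibration is good to about 2 mm. A picture is of the moment at which its call begins. calibration takes no time and is no camera call.
- robot.hand_in(): hands the job in, once; it reports no verdict.
Trained networks look in the newest picture that a camera, given by its name, has taken for a name from the list of things; names that differ only in an ending like _2 or _b are one class to them, and where a whole thing is asked for, a point or a joint stands for the part that bears it (a point fixed in the world has none). Each returns a list of dicts, best first, with "p" (0 to 1); they miss things now and then, are a little off and sometimes report something else, mostly with a low value. They report only what shows in the picture. A call takes as long as a camera call.
- finder.recognise(camera, label): "centre" ([x, y, z] in m, in the coordinates of the camera as it stood for that picture, good to about 4 mm: the middle of the surface that is visible of it).
- finder.place_of(camera, label): "centre" ([x, y, z] in m, in the coordinates of the camera as it stood for that picture, good to about 4 mm: a listed point, or the origin of a listed thing).
The state is a dict: "time": time; "qpos": joint angles; "qvel": joint speeds; "joint_efforts": joint torques, N m; "tool_pos": TCP position; "tool_rot": TCP orientation; "contact_force": force on the tool from outside, world axes, zero at the start; "torque": the same for the moment, N m; "opening": finger opening in m.
Only numpy, scipy, OpenCV 4.12 (cv2) and the standard library are available. Lean on these libraries where they do the work, as an engineer would, in place of code of your own. Each camera call takes 0.05 s, during which the arm holds its last target. There are 200 camera calls.

## Working session

There is one attempt and no reset: what is moved stays moved. The work goes in short steps, Python scripts to look and compute and a tool call to move; the robot and the scene stay as the last step left them, time stands still between calls to the robot, and variables do not carry over. Pictures are saved under pics/ and viewed, and the job is handed in when it is done.

Besides the shell and the picture viewer there is one more tool, called after "Call:" as name(argument=value, ...), one argument or row to a line, values as JSON. move_arm: Moves the arm, as the interface text tells. Its arguments: {"type":"object","properties":{"motion":{"type":"array"},"newtons":{"type":"number"}},"required":["motion"]}

```bash
mkdir -p pics
cat > h.py <<'E'
import numpy as np, cv2
from cell import robot, eyes, finder
from scipy.spatial.transform import Rotation as R
def w(cam,p):
    c=eyes.calibration(cam); o=np.array(c["orientation"])
    M=o if o.shape==(3,3) else R.from_euler('xyz',o).as_matrix()
    return np.array(c["position"])+M@np.array(p)
E
python3 - <<'E'
from h import *
for c in ("scene","top"):
    p,d=eyes.read_camera(c); cv2.imwrite(f"pics/{c}0.png",p[...,::-1])
    k=eyes.calibration(c); print(c,k)
    for l in ("pull_grip","lid_hinge","tool_chest","grease_tin","screw_jar","screwdriver","spanner","tape_roll"):
        r=finder.place_of(c,l)
        print(l,[(w(c,q["centre"]).round(3),round(q["p"],2)) for q in r[:2]])
print(robot.observe())
E
```

```text
scene {'K': array([[497.51206801,   0.        , 273.46550824],
       [  0.        , 497.51206801, 213.0826376 ],
       [  0.        ,   0.        ,   1.        ]]), 'position': array([ 0.71147585, -0.65984954,  1.67212105]), 'orientation': array([0.38909891, 0.00325722, 0.23245359])}
pull_grip [(array([ 0.46 , -0.009,  0.12 ]), 0.71)]
lid_hinge [(array([0.692, 0.059, 0.104]), 0.85)]
tool_chest [(array([0.595, 0.035, 0.002]), 0.79), (array([ 0.402,  0.11 , -0.007]), 0.63)]
grease_tin [(array([ 0.468,  0.254, -0.004]), 0.64)]
screw_jar [(array([ 0.53 , -0.254, -0.002]), 0.82)]
screwdriver [(array([ 0.402,  0.111, -0.002]), 0.58), (array([ 0.449, -0.502, -0.001]), 0.47)]
spanner [(array([ 0.487, -0.139, -0.004]), 0.63), (array([ 0.445,  0.461, -0.002]), 0.21)]
tape_roll [(array([ 0.342,  0.276, -0.005]), 0.76)]
top {'K': array([[484.54386147,   0.        , 273.45739037],
       [  0.        , 484.54386147, 207.83998897],
       [  0.        ,   0.        ,   1.        ]]), 'position': array([0.46788665, 0.00496522, 1.47185333]), 'orientation': array([ 0.04181112, -0.01827971, -1.56636
[... 394 characters left out ...]
8, 0.004]), 0.62)]
{'time': 0.9, 'qpos': array([ 1.09596650e+00,  3.41960103e-01,  1.52407553e+00, -5.68694975e-06,
        1.27540556e+00, -1.45987858e-01]), 'qvel': array([-1.85246340e-03,  8.79385850e-04, -1.07485381e-03, -2.32503228e-05,
       -1.26623335e-03,  2.06776427e-03]), 'joint_efforts': array([-1.19849033e-04, -4.31122327e+01, -2.44478005e+01,  7.18092942e-02,
        4.83656523e-02, -3.04290928e-06]), 'tool_pos': array([0.16953353, 0.49690049, 0.24556979]), 'tool_rot': array([3.14144360e+00, 2.74158186e-05, 2.81275234e+00]), 'contact_force': array([-0.69466716, -0.70701426, -0.40381032]), 'torque': array([ 0.04949061, -0.00018997,  0.06587105]), 'opening': 0.09177006527954958}
```

View pics/scene0.png

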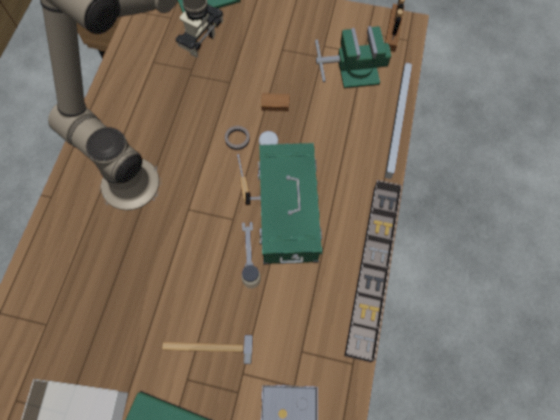

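View pics/top0.png

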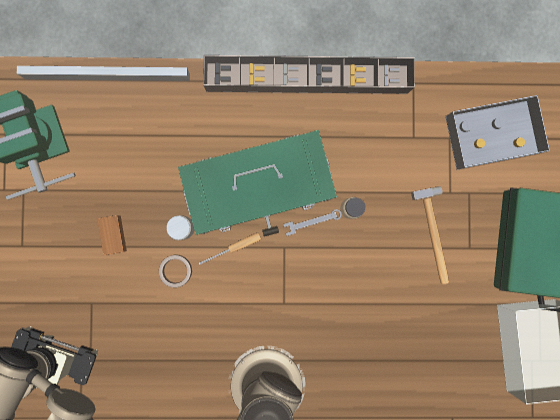

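The scene view shows the chest with its black pull at about (248,198). In the top view the pull bar is at (270,231), with the screwdriver handle and spanner lying low beside it. Both views put the pull at z 0.12. Next I measure the chest yaw from depth and work out the approach.

Run:
```python
from h import *
for c,box in (("top",(110,250,170,345)),("scene",(135,275,235,330))):
    p,d=eyes.read_camera(c); k=eyes.calibration(c); K=k["K"]
    v,u=np.mgrid[:420,:560]; P=np.stack([(u-K[0,2])/K[0,0]*d,-(v-K[1,2])/K[1,1]*d,-d],-1)
    W=P@R.from_euler('xyz',k["orientation"]).as_matrix().T+k["position"]
    m=np.zeros((420,560),bool); m[box[0]:box[1],box[2]:box[3]]=1
    m&=d>0
    pi=p.astype(int)
    g=m&(pi[...,1]>pi[...,0]+25)&(abs(W[...,2]-.135)<.008)
    q=W[g]; r=cv2.minAreaRect(q[:,:2].astype(np.float32)*1000); print(c,r,np.median(q[:,2]))
    b=m&(p.max(-1)<70)&(W[...,2]>.1)&(W[...,2]<.14)&(W[...,0]<.5)
    q=W[b]; print(b.sum(),q.mean(0).round(4),q[:,2].max()); 
    r=cv2.minAreaRect(q[:,:2].astype(np.float32)*1000); print(r)
    for l in ("pull_grip","lid_hinge"): print(l,[(w(c,x["centre"]).round(4)) for x in finder.place_of(c,l)[:1]])
```

```text
top ((597.16357421875, 26.407028198242188), (194.0745391845703, 404.15118408203125), 15.203664779663086) 0.13532402970814295
46 [ 0.4596 -0.0101  0.1272] 0.13404357647190546
((460.6021423339844, -11.164979934692383), (16.348876953125, 40.383304595947266), 15.42088508605957)
pull_grip []
lid_hinge [array([0.6876, 0.0547, 0.0997])]
scene ((597.195556640625, 26.968505859375), (192.05429077148438, 407.3123779296875), 15.332609176635742) 0.1336540288587007
45 [ 0.4622 -0.0117  0.1259] 0.13440984346988283
((461.64276123046875, -10.290481567382812), (10.901162147521973, 38.22712326049805), 14.662507057189941)
pull_grip [array([ 0.4572, -0.0076,  0.1198])]
lid_hinge [array([0.6917, 0.0602, 0.1051])]
```

Call:
move_arm(
  motion=[
    [0, 0, 0, 0, 0, 0, -0.945],
    [0, 0, 0, 0, 0, 0, -0.945],
    [0, 0, 0, 0, 0, 0, -0.945],
    [0, 0, 0, 0, 0, 0, -0.945],
    [0, 0, 0, 0, 0, 0, -0.945],
    [0, 0, 0, 0, 0, 0, -0.945],
  ],
  newtons=30,
)

```text
time: 1.95
tool_pos: [0.1695, 0.4969, 0.2455]
tool_rot: [3.142, 0.0, -2.873]
contact_force: [-0.2, 0.6, -0.5]
opening: 0.0917
```

Call:
move_arm(
  motion=[
    [0, -0.25, -1, 0, 0, 0, 0],
    [0, -0.25, -1, 0, 0, 0, 0],
    [0, -0.25, -1, 0, 0, 0, 0],
    [0, -0.25, -1, 0, 0, 0, 0],
    [0, -0.25, -1, 0, 0, 0, 0],
    [0, -0.25, -1, 0, 0, 0, 0],
    [0, -0.25, -1, 0, 0, 0, 0],
    [0, -0.25, -1, 0, 0, 0, 0],
    [0, -0.25, -1, 0, 0, 0, 0],
    [0, -0.25, -1, 0, 0, 0, 0],
    [0, -0.25, -1, 0, 0, 0, 0],
    [0, -0.25, -1, 0, 0, 0, 0],
  ],
)

```text
time: 3.45
tool_pos: [0.2906, 0.2793, 0.2457]
tool_rot: [3.141, 0.001, -2.878]
contact_force: [0.2, -0.2, -0.2]
opening: 0.0915
```

Call:
move_arm(
  motion=[
    [0, -0.25, -1, 0, 0, 0, 0],
    [0, -0.25, -1, 0, 0, 0, 0],
    [0, -0.25, -1, 0, 0, 0, 0],
    [0, -0.25, -1, 0, 0, 0, 0],
    [0, -0.25, -1, 0, 0, 0, 0],
    [0, -0.25, -1, 0, 0, 0, 0],
    [0, -0.25, -1, 0, 0, 0, 0],
    [0, -0.25, -1, 0, 0, 0, 0],
    [0, -0.25, -1, 0, 0, 0, 0],
    [0, -0.25, -1, 0, 0, 0, 0],
    [0, -0.25, -1, 0, 0, 0, 0],
    [0, -0.25, -1, 0, 0, 0, 0],
  ],
)

```text
time: 4.95
tool_pos: [0.4108, 0.0635, 0.2456]
tool_rot: [-3.142, 0.0, -2.878]
contact_force: [0.9, 0.2, 0.7]
opening: 0.0917
```

Call:
move_arm(
  motion=[
    [0, -0.29, -0.84, 0, 0, 0, 0],
    [0, -0.29, -0.84, 0, 0, 0, 0],
    [0, -0.29, -0.84, 0, 0, 0, 0],
    [0, -0.29, -0.84, 0, 0, 0, 0],
    [0, -0.29, -0.84, 0, 0, 0, 0],
    [0, 0, 0, 0.5, 0, 0, 0],
    [0, 0, 0, 0.5, 0, 0, 0],
    [0, 0, 0, 0, 0, 0, 0],
  ],
)

```text
time: 5.95
tool_pos: [0.46, -0.0078, 0.2243]
tool_rot: [3.14, -0.002, -2.876]
contact_force: [-0.1, -0.0, 0.3]
opening: 0.0915
```

Run:
```python
from h import *
s=robot.observe(); print(s["tool_pos"],s["tool_rot"])
p,d=eyes.read_camera("scene"); cv2.imwrite("pics/s1.png",cv2.resize(p[130:280,150:350,::-1],None,fx=4,fy=4))
```

```text
[ 0.46004526 -0.00783245  0.22433395] [ 3.14023982e+00 -2.40380341e-03 -2.87604247e+00]
```

View pics/s1.png

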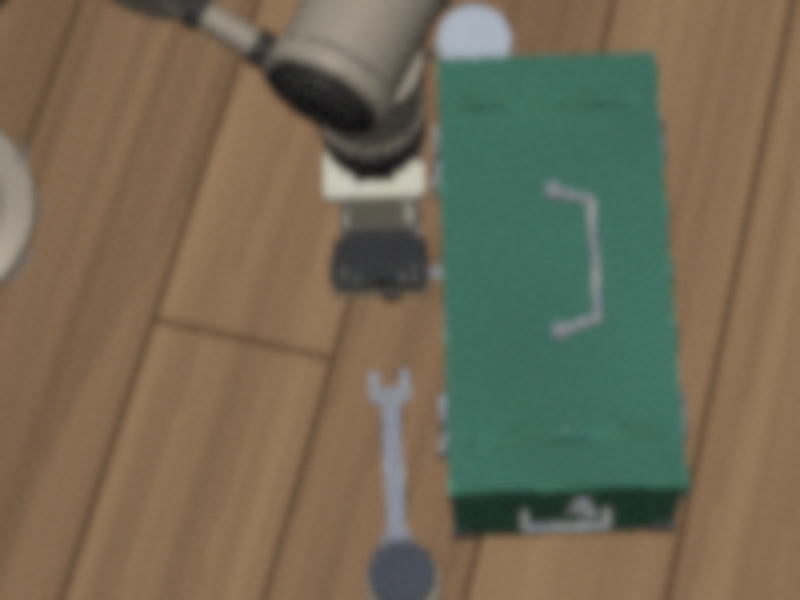

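The scene crop shows the open gripper at about (380,260), directly over the pull. The stem just shows beside it at (435,270), and the spanner is clear of the gripper. Descending and closing.

Call:
move_arm(
  motion=[
    [0, 0, -0.13, 0.75, 0, 0, 0],
    [0, 0, 0, 0.75, 0, 0, 0],
    [0, 0, 0, 0.75, 0, 0, 0],
    [0, 0, 0, 0.75, 0, 0, 0],
    [0, 0, 0, 0.75, 0, 0, 0],
    [0, 0, 0, 0.75, 0, 0, 0],
    [0, 0, 0, 0.65, 0, 0, 0],
    [0, 0, 0, 0, 0, 0, 0],
  ],
  newtons=25,
)

```text
time: 7.0
tool_pos: [0.4612, -0.0106, 0.1219]
tool_rot: [3.141, -0.001, -2.876]
contact_force: [-0.3, -0.5, 0.8]
opening: 0.0915
```

Call:
move_arm(
  motion=[
    [60, 0, 0, 0, 0, 0, 0],
    [100, 0, 0, 0, 0, 0, 0],
    [130, 0, 0, 0, 0, 0, 0],
    [160, 0, 0, 0, 0, 0, 0],
    [200, 0, 0, 0, 0, 0, 0],
    [255, 0, 0, 0, 0, 0, 0],
    [255, 0, 0, 0, 0, 0, 0],
    [255, 0, 0, 0, 0, 0, 0],
  ],
  newtons=25,
)

```text
time: 8.0
tool_pos: [0.4609, -0.0084, 0.1222]
tool_rot: [3.137, -0.0, -2.878]
contact_force: [-0.3, 13.4, -0.0]
opening: 0.0436
```

Run:
```python
import numpy as np
t=np.radians([0,1,3]+list(range(6,64,3))+[64.5,65.])
X=238*(1-np.cos(t))+15*np.sin(t);Z=238*np.sin(t)+15*np.cos(t)-15
for a,x,z in zip(np.degrees(t[1:]),-np.diff(X)/20,-np.diff(Z)/20): print(a.round(1),x.round(2),z.round(2))
print(X[-1],Z[-1])
```

```text
1.0 -0.01 -0.21
3.0 -0.04 -0.41
6.0 -0.09 -0.62
9.0 -0.12 -0.61
12.0 -0.15 -0.61
15.0 -0.18 -0.6
18.0 -0.21 -0.59
21.0 -0.24 -0.57
24.0 -0.27 -0.56
27.0 -0.3 -0.55
30.0 -0.33 -0.53
33.0 -0.36 -0.51
36.0 -0.39 -0.49
39.0 -0.41 -0.47
42.0 -0.43 -0.45
45.0 -0.46 -0.42
48.0 -0.48 -0.4
51.0 -0.5 -0.37
54.0 -0.52 -0.35
57.0 -0.54 -0.32
60.0 -0.55 -0.29
63.0 -0.57 -0.26
64.5 -0.29 -0.12
65.0 -0.1 -0.04
151.01147051126327 207.04052724083317
```

Call:
move_arm(
  motion=[
    [255, 0, 0.12, 0, 0, 0, 0],
    [255, -0.01, 0, -0.21, 0, 0, 0],
    [255, -0.04, 0, -0.41, 0, 0, 0],
    [255, -0.09, 0, -0.62, 0, 0, 0],
    [255, -0.12, 0, -0.61, 0, 0, 0],
    [255, -0.15, 0, -0.61, 0, 0, 0],
    [255, 0, 0, 0, 0, 0, 0],
  ],
)

```text
time: 8.88
tool_pos: [0.469, -0.0061, 0.173]
tool_rot: [3.141, 0.001, -2.877]
contact_force: [-0.8, 4.4, -3.2]
opening: 0.0441
```

Run:
```python
from h import *
s=robot.observe(); print(s["tool_pos"],s["contact_force"],s["torque"],s["opening"])
p,d=eyes.read_camera("scene"); cv2.imwrite("pics/s2.png",cv2.resize(p[130:280,150:350,::-1],None,fx=4,fy=4))
```

```text
[ 0.46904981 -0.00607078  0.17303212] [-0.76913892  4.42919163 -3.15623589] [ 0.84883179  0.17335285 -0.02869445] 0.04408557906436282
```

View pics/s2.png

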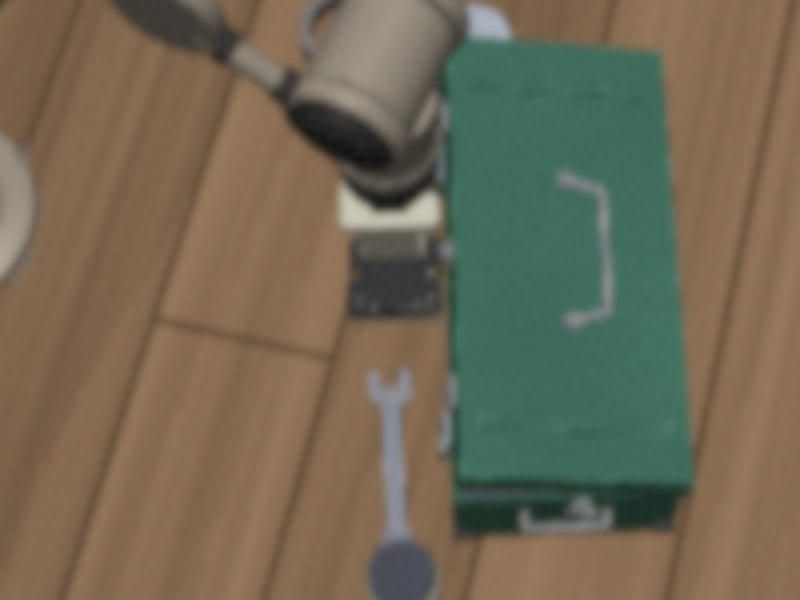

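The lid has lifted: a dark gap shows along the chest's right end at about (560,490). The gripper still holds the pull, and the forces are small. Continuing along the arc.

Call:
move_arm(
  motion=[
    [255, -0.18, 0.05, -0.6, 0, 0, 0],
    [255, -0.21, 0, -0.59, 0, 0, 0],
    [255, -0.24, 0, -0.57, 0, 0, 0],
    [255, -0.27, 0, -0.56, 0, 0, 0],
    [255, -0.3, 0, -0.55, 0, 0, 0],
    [255, -0.33, 0, -0.53, 0, 0, 0],
    [255, -0.36, 0, -0.51, 0, 0, 0],
    [255, -0.39, 0, -0.49, 0, 0, 0],
    [255, 0, 0, 0, 0, 0, 0],
  ],
)

```text
time: 10.05
tool_pos: [0.5133, 0.0061, 0.2606]
tool_rot: [-3.14, 0.001, -2.877]
contact_force: [-0.3, -5.5, -1.8]
opening: 0.0442
```

Call:
move_arm(
  motion=[
    [255, -0.41, 0, -0.47, 0, 0, 0],
    [255, -0.43, 0, -0.45, 0, 0, 0],
    [255, -0.46, 0, -0.42, 0, 0, 0],
    [255, -0.48, 0, -0.4, 0, 0, 0],
    [255, 0, 0, 0, 0, 0, 0],
  ],
)

```text
time: 10.68
tool_pos: [0.5471, 0.0154, 0.2948]
tool_rot: [-3.141, -0.0, -2.877]
contact_force: [-1.4, -6.3, 0.4]
opening: 0.0437
```

```bash
cat > ang.py <<'E'
from h import *
import sys
s=robot.observe(); print(s["tool_pos"],s["contact_force"],s["opening"])
a=0.2653; ex=np.array([np.cos(a),np.sin(a)]); H=np.array([.6908,.0521])
t=s["tool_pos"]; r=(t[:2]-H)@ex; z=t[2]-.105-.002
print("TCP angle",np.degrees(np.arctan2(z,-r)-np.arctan2(15,238)),"radius",np.hypot(r,z))
for c in ("scene","top"):
    p,d=eyes.read_camera(c); k=eyes.calibration(c); K=k["K"]
    v,u=np.mgrid[:420,:560]; P=np.stack([(u-K[0,2])/K[0,0]*d,-(v-K[1,2])/K[1,1]*d,-d],-1)
    W=P@R.from_euler('xyz',k["orientation"]).as_matrix().T+k["position"]
    pi=p.astype(int); q=W-[*H,.105]; x=q[...,:2]@ex; y=q[...,:2]@np.array([-ex[1],ex[0]])
    g=(d>0)&(pi[...,1]>pi[...,0]+25)&(abs(y)<.19)&(x>-.3)&(x<.1)&(q[...,2]>.05)
    A=np.c_[x[g],q[...,2][g]]; m=np.ones(len(A),bool)
    for _ in range(8):
        C=A[m].mean(0); n=np.linalg.svd(A[m]-C,full_matrices=False)[2][0]; e=abs((A-C)@[-n[1],n[0]]); m=e<max(.004,np.median(e)*1.5)
    print(c,m.sum(),"lid angle",np.degrees(np.arctan2(abs(n[1]),-n[0]*np.sign(n[1]))), "pull",[w(c,b["centre"]).round(3) for b in finder.place_of(c,"pull_grip")[:1]])
    cv2.imwrite(f"pics/{c}_{sys.argv[1]}.png",cv2.resize(p[100:280,130:370,::-1],None,fx=3,fy=3))
E
python3 ang.py a
```

```text
[0.54712176 0.01536104 0.29482477] [-1.41370876 -6.29248556  0.42849675] 0.0436720587820184
TCP angle 48.10320881843949 radius 0.23930401169199877
scene 2574 lid angle 47.42604956536921 pull [array([0.542, 0.014, 0.29 ])]
top 3302 lid angle 47.27487121715527 pull []
```

View pics/scene_a.png

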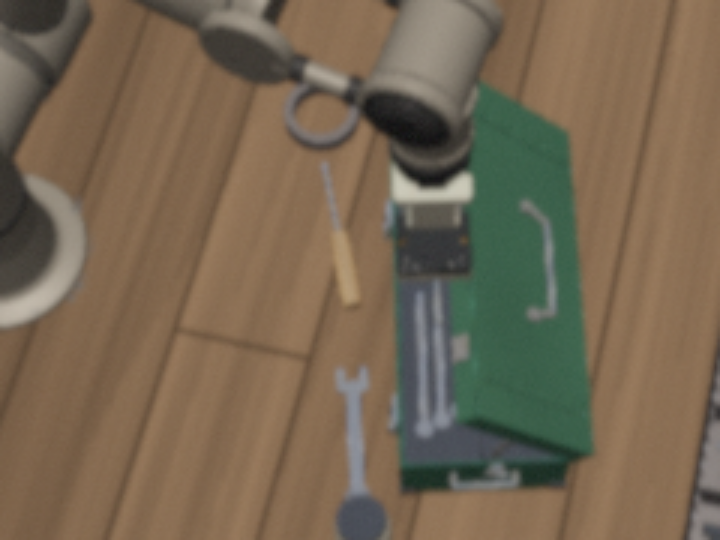

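The lid is open about 47.5° according to depth in both views and the TCP, with the gripper still on the pull at about (432,250). The bystanders are undisturbed. Continuing slowly past balance to about 65°.

Call:
move_arm(
  motion=[
    [255, -0.25, -0.05, -0.19, 0, 0, 0],
    [255, -0.25, 0, -0.18, 0, 0, 0],
    [255, -0.26, 0, -0.18, 0, 0, 0],
    [255, -0.26, 0, -0.17, 0, 0, 0],
    [255, -0.27, 0, -0.16, 0, 0, 0],
    [255, -0.27, 0, -0.16, 0, 0, 0],
    [255, -0.27, 0, -0.15, 0, 0, 0],
    [255, -0.28, 0, -0.14, 0, 0, 0],
    [255, 0, 0, 0, 0, 0, 0],
  ],
)

```text
time: 12.0
tool_pos: [0.5886, 0.0267, 0.3217]
tool_rot: [3.141, 0.001, -2.876]
contact_force: [-4.7, 2.7, 5.0]
opening: 0.0439
```

Call:
move_arm(
  motion=[
    [255, -0.28, 0, -0.13, 0, 0, 0],
    [255, -0.28, 0, -0.13, 0, 0, 0],
    [255, -0.29, 0, -0.12, 0, 0, 0],
    [255, -0.1, 0, -0.04, 0, 0, 0],
    [255, 0, 0, 0, 0, 0, 0],
    [255, 0, 0, 0, 0, 0, 0],
    [255, 0, 0, 0, 0, 0, 0],
  ],
)

```text
time: 12.88
tool_pos: [0.6068, 0.0316, 0.3299]
tool_rot: [3.141, 0.001, -2.876]
contact_force: [-3.7, 4.4, 4.4]
opening: 0.0436
```

```bash
python3 ang.py b
```

```text
[0.60679071 0.03161328 0.32985657] [-3.67046126  4.3602683   4.43612705] 0.043578665656531346
TCP angle 65.19338870923036 radius 0.23903393660484576
scene 1091 lid angle 64.26393246747571 pull []
top 602 lid angle 152.64393438300215 pull []
```

The lid is at about 64.5° by depth in the scene view and 65° by the TCP. The top fit gave 152.6°, far from both; the top view is now mostly occluded by the arm, so I set it aside. Now easing the lid back to about 47.5°.

Call:
move_arm(
  motion=[
    [255, 0.1, 0.03, 0.04, 0, 0, 0],
    [255, 0.29, 0, 0.12, 0, 0, 0],
    [255, 0.28, 0, 0.13, 0, 0, 0],
    [255, 0.28, 0, 0.13, 0, 0, 0],
    [255, 0.28, 0, 0.14, 0, 0, 0],
    [255, 0.27, 0, 0.15, 0, 0, 0],
    [255, 0.27, 0, 0.16, 0, 0, 0],
    [255, 0.27, 0, 0.16, 0, 0, 0],
    [255, 0.26, 0, 0.17, 0, 0, 0],
  ],
)

```text
time: 14.2
tool_pos: [0.5616, 0.0193, 0.3049]
tool_rot: [3.141, -0.0, -2.877]
contact_force: [1.1, 2.6, -0.4]
opening: 0.0439
```

Call:
move_arm(
  motion=[
    [255, 0.26, 0, 0.18, 0, 0, 0],
    [255, 0.25, 0, 0.18, 0, 0, 0],
    [255, 0.25, 0, 0.19, 0, 0, 0],
    [255, 0.1, 0, 0.08, 0, 0, 0],
    [255, 0, 0, 0, 0, 0, 0],
    [255, 0, 0, 0, 0, 0, 0],
    [255, 0, 0, 0, 0, 0, 0],
    [255, 0, 0, 0, 0, 0, 0],
  ],
)

```text
time: 15.2
tool_pos: [0.5455, 0.0148, 0.2927]
tool_rot: [-3.142, 0.0, -2.877]
contact_force: [4.3, 1.7, -5.8]
opening: 0.0439
```

```bash
python3 ang.py c
```

```text
[0.54549492 0.01484682 0.29274121] [ 4.28497344  1.69050448 -5.79424764] 0.04393877684248023
TCP angle 47.47223168632202 radius 0.2387394866395409
scene 2624 lid angle 46.701772490070255 pull []
top 3374 lid angle 46.77959793069982 pull []
```

View pics/scene_c.png

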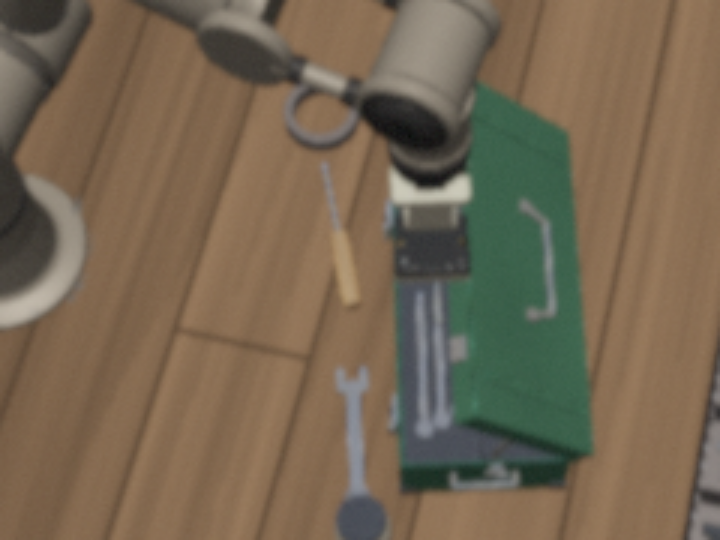

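The lid is at about 47°, with the gripper on the pull at (432,250). The screwdriver, spanner, tape and jar are where they were, so I'm handing in.

```bash
python3 -c "
from h import *
print(robot.hand_in()); s=robot.observe(); print(s['tool_pos'],s['contact_force'],s['opening'])"
```

```text
the job is handed in; nothing more can be done
None
the job is handed in; nothing more can be done
```

I lifted the lid by its T-pull with a 25 N grip to about 64.5–65° open, roughly ten degrees past balance. I then eased it back and handed the job in with the lid held at about 47°, around 8° below balance. The hand-in gives no verdict.

**Last checks before handing in:**
- **Lid angle:** it read 46.7° (scene depth), 46.8° (top depth) and 47.5° (gripper position). Depth and gripper position differed by just under 1° throughout.
- **Grip:** the fingers were still closed on the bar, 43.9 mm apart, with about 7 N of force on the tool. The highest reading after any move was 13 N, sideways as the fingers closed.
- **Bench:** the screwdriver, spanner, tape and jar showed no movement in the scene picture. I did not check the tin, hammer and offcut separately.
- **Time:** the run took a little over 15 s of the 38 s allowed.

**Checks that failed or disagreed:**
- At the 65° position the top-view angle fit gave 152.6°. The arm was covering most of the lid, so I discarded it; the 64.5–65° figure comes from the scene depth and the gripper position.
- The network could not find the pull in either view at the top of the lift or at the end.

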